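# Swing the swivel hook to its stop and hang the mask plate before the lamp

## Robot

A 6-joint arm with a two-finger parallel gripper is mounted at the origin on the work surface. World frame = base frame: x ahead of the robot, y to its left, z up, the work surface at z = 0. Lengths are in m, angles in rad, forces in N, time in s.
With the tool pointing down it reaches from about 0.35 to 0.85 m from the base axis. Payload 8.1 kg.
Tool frame: the origin (TCP) lies on the mounting face of the last link; the fingertips stand 186 mm ahead of it and the grasp point (between the pads) lies 167 mm ahead of it (grip_point_offset is the distance from the TCP to the grasp point, in m); z points along the fingers, y is the direction in which the jaws open and shut (so a half turn about z gives the same grasp; the last joint's range is limited). The gripper opens to 93 mm and grips with 3 to 60 N. Pads are 15 mm wide; open, the fingers measure 128 mm over their backs; the gripper's body (75 mm by 188 mm) begins 65 mm behind the grasp point.
Start: joints at [1.113, 0.13, 1.488, -0, 1.523, -0.085], TCP at [0.219, 0.559, 0.405] pointing down, gripper open.
Joint ranges: [-2.96, 2.96], [-0.89, 2.26], [0.02, 2.5], [-1.34, 4.48], [0, 2.73], [-2.66, 2.66]. Speed limits (rad/s): [2.39, 2.39, 2.79, 3.14, 3.14, 3.14].

## Interface

Orientations are given as a rotation vector (axis times angle).
In Python, from plant import read_state, read_camera, close_job, grip_point_offset gives the robot as it stands.
- The arm moves only by the shell command python3 -m creep 'ROWS' [OPENING] [FORCE]. ROWS is JSON, a list of rows, each a list of 2 entries, a list of its own where there are three numbers: the shift along the tool's x, y, z in cm, then the turn, a rotation vector about the tool's x, y, z in degrees. In form: [[[tx, ty, tz], [rx, ry, rz]], ...]. A call has 1 to 12 rows; each row shifts and turns the commanded pose from where the row before left it, along the tool's axes as they then stand; what a row does not reach is not made up. A row lasts 1/12 s, in which the tool goes at most 41.7 mm and 7.16 degrees, less where a joint would pass 70% of its speed; a pose out of reach is approached as far as the arm can. A call is refused whole if a number of a shift passes 4.17 or a number of a turn 7.16, either way. A call with a gripper value outside its range is refused whole. OPENING is the opening in per cent of the stroke, from 0 (shut) to 100 (fully open), set as the call begins (- or left out, the last holds). The fingers move at their own pace and stop on an object; FORCE is the grip in N (left out, the last holds). Time passes only in rows, so rows that do not move let the fingers close. It gives the time, the measured TCP pose, the force and the opening at its end, in the units of the state.
- read_state(): the state, without advancing time (a new reading comes with each control period).
- read_camera(name): name is "scene" or "top"; returns a dict with "img" (400x640x3 uint8, red, green, blue), "K" (3x3 intrinsics, pixels), "T" (4x4, takes a point from camera to world coordinates). Camera axes: x right, y down, z forward; pixel columns grow to the right and rows downward; lengths in m; the calibration is good to about 2 mm. A picture is of the moment at which its call begins. There is no depth.
- close_job(): hands the job in, once; it reports no verdict.
The state is a dict: "t": time; "q": joint angles; "dq": joint speeds; "joint_torque": joint torques, N m; "tool_pos": TCP position; "orientation": TCP orientation; "force": force on the tool from outside, world axes, zero at the start; "wrist_torque": the same for the moment, N m; "opening": finger opening in m.
Only numpy, scipy, OpenCV 4.12 (cv2) and the standard library are available. Lean on these libraries where they do the work, as an engineer would, in place of code of your own. Each camera call takes 0.05 s, during which the arm holds its last target.

## Task

Push the swivel hook on top of the inspection stand round (anticlockwise seen from above) until it is fully against its stop, pointing roughly the way the lamp faces, and set it there by pressing on it with about 10 N for about a second, never more than 15 N; push, do not grip it. Then take the plate with the hanging eye out of the rack and gently hang it by its eye on the hook, so that it hangs freely in front of the lamp with the hook still against the stop. Leave the two other plates in the rack and the little jar where they are.

Things in the scene. Friction and masses are not known exactly. Their poses are not given: they have to be found in the camera images.
- hook (a joint): Swivel angle of the hook, rad, growing anticlockwise from above; at 2.40 it points exactly along the stand's +y, as the lamp does. The stop is met anywhere from 2.19 to 2.61, depending on its screw. Starts 0.5 to 1.5. Friction (0.14 N m) holds it where it is left; a weak spring (0.06 N m) helps it towards the stop
- stop: Fixed stop of the swivel: a dark steel bracket on the post, on the side towards which the hook turns, with a brass adjusting screw whose 5 mm end meets the bar 24 mm from the axis; origin at hook_axis. How far the screw stands out is not known (+-5 mm), so the stop must be felt. To set the hook: bearing on the stop, fingers pressing it with 6 to 15 N for 0.5 s; over 16 N spoils it, squeezing counts too
- hook_axis (a point): Fixed point on the vertical swivel axis, level with the hook's bar, 200 mm above the table. Axes of the stand: z up, y the way the lamp faces and the hook must point. The swivel head is 26 mm across, its top 10 mm above this point
- stand: Fixed inspection stand, origin under its centre, on the swivel axis; y is the way the lamp faces. Dark steel base 130 x 120 x 15 mm, 18 mm post, round black lamp 52 mm across on the post, centre 126 mm up, its white face 33 mm from the axis; swivel hook on top
- hook_push (a point): Place to push: on the bar's centre line, 50 mm out from the axis. x points outward along the bar, z up; turns with the hook; push from its -y side towards +y with shut fingers. Bar: 8 mm round steel, level from the head to 62 mm from the axis
- hook_seat (a point): Bottom of the hook's dip (rod centre line), where the eye rests: 80 mm from the axis, 6 mm below the level bar. x points outward along the hook, z up. Beyond it the 8 mm rod rises back to the bar's level at 96 mm and ends in an upturned tip at 101 mm, its top 12 mm above the bar's centre line
- mask_grip (a point): Centre of the upper tab of the mask plate, the place to grip by its faces: tab 20 mm wide, 8 mm thick, from 20 mm above to 34 mm below this point. x normal to the plate, y along its width, z up. Plate: bare aluminium, 8 mm thick, 145 mm high, 0.08 to 0.16 kg, upright in the rack; the only one with an eye. This point is 125 mm above its bottom edge
- mask_crown (a point): Point of the mask plate 42 mm below mask_grip, where the rod's centre line lies once the plate hangs; axes as mask_grip. The eye is 24 mm wide, from 33 mm below this point to an inverted-V crown 6 mm above it, between 6 mm side bars; below it a 60 x 50 mm plate with a window. To thread it, let the level bar pass about 15 mm below this point
- rack: Fixed black rack 55 x 260 x 36 mm, origin under its centre, with three slots in a row along its y, 80 mm apart; plates stand on the slot floors, 12 mm above the table, 24 mm deep in slots 11 mm wide. Lift by 30 mm or more to clear. Which plate is in which slot varies
- blank_mid (a point): Middle of another aluminium plate in the rack, as high as the mask plate (145 mm), with a 20 mm wide solid neck and no eye; 70 mm above its bottom edge. Leave it
- shim_mid (a point): Middle of the third plate in the rack, shorter (115 mm), solid, 60 mm wide up to 85 mm, no eye; 60 mm above its bottom edge. Leave it
- jar_mid (a point): Middle of a loose amber jar 44 mm across and 55 mm high on the table. Leave it
Not all that is in view belongs to the job. Leave any orange or purple look-alike of the stand alone. What is shaped like the part that bears mask_grip but purple is not meant.

How it is judged:
By the outcome, as a careful person would: the job done as asked, in the order asked, and still so for the second after the job is handed in, with the robot touching nothing.
It also fails if it takes over 72 s, if anything falls off the work surface, if the arm or the gripper's body presses on something with over 40 N, if the wrist force passes 120 N, or if a joint passes its speed limit or range.

## Working session

There is one attempt and no reset: what is moved stays moved. The work goes in short steps, Python scripts to look and compute and a shell command to move; the robot and the scene stay as the last step left them, time stands still between calls to the robot, and variables do not carry over. Pictures are saved under pics/ and viewed, and the job is handed in when it is done.

```bash
ls; mkdir -p pics; python3 - <<'E'
from plant import *
import cv2
print(read_state(), grip_point_offset)
for n in ("scene","top"):
    c=read_camera(n); cv2.imwrite(f"pics/{n}0.png",c["img"][:,:,::-1]); print(n,c["K"],c["T"])
E
```

```text
pics
{'t': 0.0, 'q': array([ 1.11255881e+00,  1.31175358e-01,  1.48928364e+00, -1.39722740e-05,
        1.52300766e+00, -8.54036974e-02]), 'dq': array([-0.00048419,  0.00016022, -0.00143763, -0.00206993,  0.00117346,
        0.0015618 ]), 'joint_torque': array([-3.10000803e-03, -5.59835815e+01, -4.91764069e+01,  7.61867152e-02,
        3.54678452e-02, -1.85856998e-04]), 'tool_pos': array([0.21843453, 0.55857716, 0.40367626]), 'orientation': array([-5.82167848e-01, -3.08668111e+00,  2.84104396e-03]), 'force': array([-0.44422429, -0.01406387, -0.68851959]), 'wrist_torque': array([ 0.01262382, -0.02078988, -0.01685534]), 'opening': 0.09306863230470691} 0.1673
scene [[385.00021495   0.         326.3258659 ]
 [  0.         385.00021495 196.6358101 ]
 [  0.           0.           1.        ]] [[ 0.33951986  0.76888195 -0.54179961  1.06136063]
 [ 0.94055042 -0.27167518  0.20385657 -0.23818507]
 [ 0.00954813 -0.57880321 -0.81541136  0.86081001]
 [ 0.          0.          0.          1.        ]]
top [[400.24392932   0.         319.89996323]
 [  0.         400.24392932 206.74618606]
 [  0.           0.           1.        ]] [[ 0.01025052 -0.97936821  0.20182376  0.42424005]
 [-0.99994362 -0.00947993  0.00478436 -0.07570422]
 [-0.00277238 -0.20186142 -0.97941017  0.99849837]
 [ 0.          0.          0.          1.        ]]
```

View pics/scene0.png

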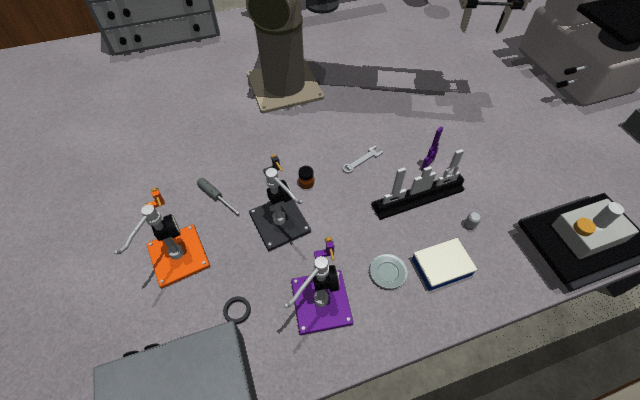

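View pics/top0.png

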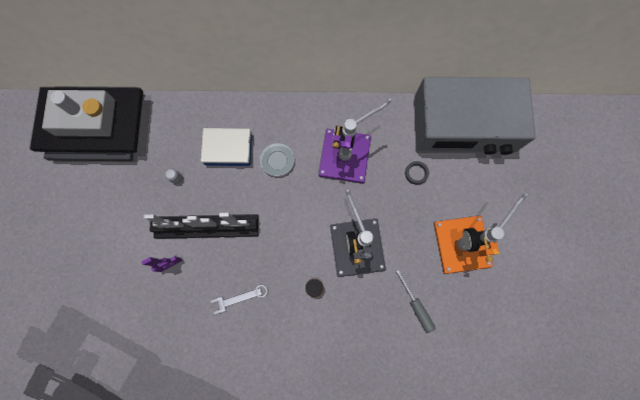

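The stand candidates in the top view are dark steel at (358,247), orange at (467,244) and purple at (345,155). The dark one is meant. In the rack at (205,224) the plates are bare aluminium; the purple look-alike at (160,263) is not meant. Next I enlarge to confirm.

```bash
python3 - <<'E'
import cv2,numpy as np
s=cv2.imread("pics/scene0.png");t=cv2.imread("pics/top0.png")
def c(im,x,y,w,h,f,n): cv2.imwrite(n,cv2.resize(im[y:y+h,x:x+w],None,fx=f,fy=f,interpolation=cv2.INTER_CUBIC))
a=cv2.resize(t[180:290,310:410],(400,440),interpolation=2);b=cv2.resize(s[145:255,235:335],(400,440),interpolation=2)
cv2.imwrite("pics/c1.png",np.hstack([a,b]))
a=cv2.resize(t[200:245,140:270],(780,270),interpolation=2);b=cv2.resize(s[145:220,360:490][:45+25],(780,330),interpolation=2)
cv2.imwrite("pics/c2.png",np.vstack([a,b])[:600])
E
```

```text
(no output)
```

View pics/c1.png

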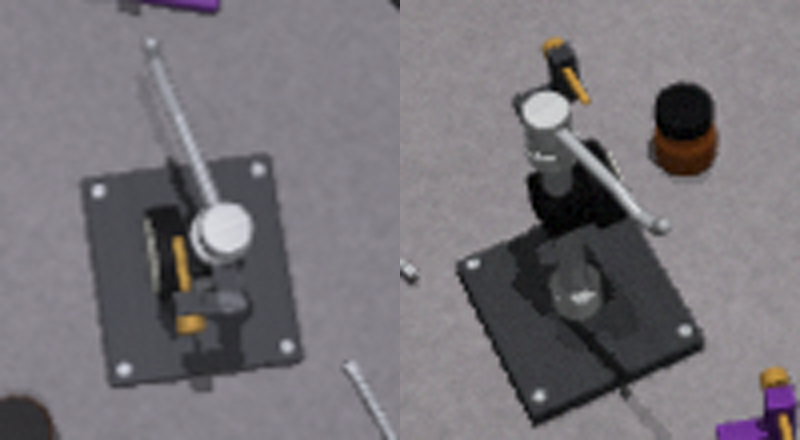

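View pics/c2.png

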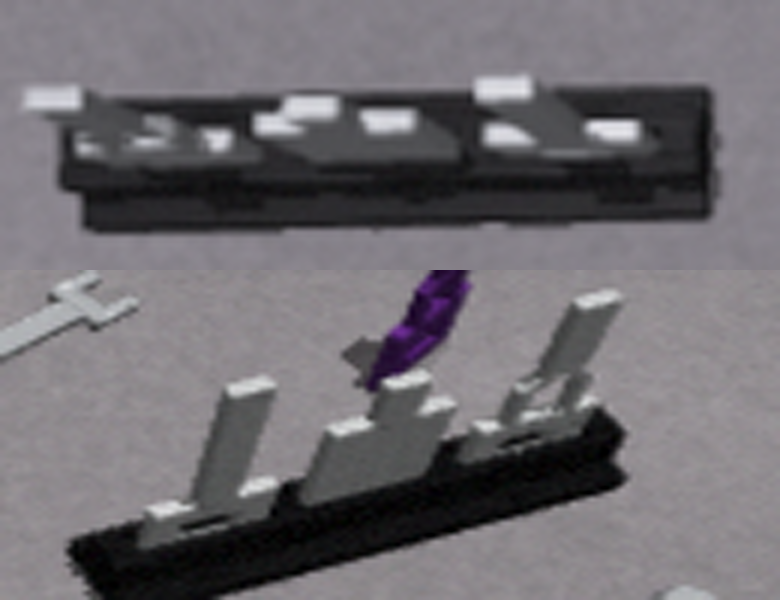

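```bash
cat > h.py <<'E'
import numpy as np,cv2
CK={"scene":None,"top":None}
from plant import *
def cal():
    return {n:(lambda c:(c["K"],c["T"]))(read_camera(n)) for n in ("scene","top")}
import pickle,os
if not os.path.exists("cal.pkl"): pickle.dump(cal(),open("cal.pkl","wb"))
C=pickle.load(open("cal.pkl","rb"))
def ray(n,u,v):
    K,T=C[n]; d=T[:3,:3]@np.linalg.solve(K,[u,v,1]); return T[:3,3],d
def onz(n,u,v,z):
    o,d=ray(n,u,v); return o+d*(z-o[2])/d[2]
def tri(u1,u2):
    o1,d1=ray("scene",*u1);o2,d2=ray("top",*u2)
    s=np.linalg.lstsq(np.c_[d1,-d2],o2-o1,rcond=None)[0]
    a=o1+s[0]*d1;b=o2+s[1]*d2
    return (a+b)/2,np.linalg.norm(a-b)
def proj(n,p):
    K,T=C[n]; q=K@(T[:3,:3].T@(np.array(p)-T[:3,3])); return q[:2]/q[2]
E
python3 - <<'E'
from h import *
np.set_printoptions(precision=4,suppress=True)
f=lambda c,k,ox,oy:((c[0]+.5)/k-.5+ox,(c[1]+.5)/k-.5+oy)
T=lambda c:f(c,4,310,180); S=lambda c:f((c[0]-400,c[1]),4,235,145)
print("head",onz("top",*T((223,228)),.21),onz("scene",*S((546,110)),.21),tri(S((546,110)),T((223,228))))
print("tip",onz("top",*T((151,43)),.212),onz("scene",*S((662,225)),.212))
P=[onz("top",*T(c),.016) for c in ((98,190),(258,170),(287,346),(124,370))]
Q=[onz("scene",*S(c),.016) for c in ((473,264),(684,330),(540,396))]
print(P,np.mean(P,0));print(Q)
# rack top corners in top crop (6x, off 140,200), z=.036
R=lambda c:f(c,6,140,200)
for c in ((62,97),(710,88),(712,215),(62,188)): print("rack",onz("top",*R(c),.036))
for nm,cs in (("mask",((23,90),(80,90),(82,108),(24,109))),("shim",((283,97),(338,97),(340,116),(285,118))),("blank",((474,78),(530,76),(533,98),(478,102)))):
    p=[onz("top",*R(c),.157 if nm!="shim" else .127) for c in cs]; print(nm,np.mean(p,0),p)
E
```

```text
head [ 0.5272 -0.1625  0.21  ] [ 0.5278 -0.1662  0.21  ] (array([ 0.527 , -0.1644,  0.2085]), np.float64(0.0034075506053462654))
tip [ 0.6207 -0.1271  0.212 ] [ 0.6224 -0.1302  0.212 ]
[array([ 0.5754, -0.1067,  0.016 ]), array([ 0.589 , -0.2061,  0.016 ]), array([ 0.4808, -0.2219,  0.016 ]), array([ 0.4654, -0.1228,  0.016 ])] [ 0.5276 -0.1644  0.016 ]
[array([ 0.4782, -0.2235,  0.016 ]), array([ 0.572, -0.109,  0.016]), array([ 0.5873, -0.2076,  0.016 ])]
rack [0.5961 0.3447 0.036 ]
rack [0.6024 0.0805 0.036 ]
rack [0.5503 0.0775 0.036 ]
rack [0.5587 0.3411 0.036 ]
mask [0.5736 0.2952 0.157 ] [array([0.5769, 0.306 , 0.157 ]), array([0.5771, 0.2857, 0.157 ]), array([0.5705, 0.2843, 0.157 ]), array([0.57 , 0.305, 0.157])]
shim [0.577  0.2124 0.127 ] [array([0.5806, 0.2233, 0.127 ]), array([0.5808, 0.2029, 0.127 ]), array([0.5737, 0.2017, 0.127 ]), array([0.5728, 0.2219, 0.127 ])]
blank [0.5791 0.1344 0.157 ] [array([0.5828, 0.1453, 0.157 ]), array([0.5837, 0.1253, 0.157 ]), array([0.5757, 0.1238, 0.157 ]), array([0.5741, 0.1433, 0.157 ])]
```

The dark stand at top (366,237) has its hook tip at (348,191) and its lamp facing image-left, which is world +y. The mask plate with the eye is at the left end of the rack: tab at top (149,216), scene (460,155). I confirmed the open eye in the enlarged crop; the blank is at (224,215) and the shim at (192,218). Hook azimuth is about 20.6° and the stand's y about 98.3°, so hook ≈ 1.04 rad.

```bash
cat > to.py <<'E'
# usage: to.py x y z az  -> shift in tool axes (cm), turn (deg); x y z = TCP target, az = world azimuth of tool y (tool down)
import sys,numpy as np
from plant import read_state
from scipy.spatial.transform import Rotation as R
np.set_printoptions(precision=3,suppress=True)
x,y,z,az=map(float,sys.argv[1:5]); s=read_state(); r=R.from_rotvec(s["orientation"])
a=np.radians(az); Y=np.array([np.cos(a),np.sin(a),0]);Z=np.array([0,0,-1.]);X=np.cross(Y,Z)
g=R.from_matrix(np.c_[X,Y,Z])
print("t",s["t"],"shift cm",r.inv().apply(np.array([x,y,z])-s["tool_pos"])*100,"turn deg",np.degrees((r.inv()*g).as_rotvec()),"F",s["force"],"pos",s["tool_pos"],"q",s["q"])
E
python3 to.py .585 -.175 .43 -69.4
```

```text
t 0.2 shift cm [-60.856 -54.983  -2.534] turn deg [ -0.038   0.08  138.042] F [ 0.182  0.496 -0.245] pos [0.218 0.559 0.404] q [ 1.113  0.131  1.489 -0.     1.523 -0.085]
```

```bash
python3 -m creep '[[[-1.2,-1.1,-0.3],[0,0,0]],[[-2.4,-2.2,-0.5],[0,0,0]],[[-2.5,-2.2,-0.5],[0,0,3]],[[-2.5,-2.2,-0.5],[0,0,3]],[[-2.5,-2.2,-0.5],[0,0,3]],[[-2.5,-2.2,0],[0,0,3]]]' 0 20; python3 to.py .585 -.175 .43 -69.4
```

```text
t: 0.7
tool_pos: [0.2921, 0.3911, 0.4286]
orientation: [0.905, 3.008, 0.002]
force: [1.4, -0.4, 0.3]
opening: 0.0573
t 0.7 shift cm [-55.673 -31.039  -0.16 ] turn deg [  0.07   -0.078 125.901] F [ 1.352 -0.361  0.347] pos [0.292 0.391 0.429] q [ 0.824 -0.186  1.756 -0.     1.571 -0.162]
```

```bash
python3 -m creep '[[[-3.2,-1.8,0],[0,0,0]],[[-3.2,-1.8,0],[0,0,0]],[[-3.2,-1.8,0],[0,0,0]],[[-3.2,-1.8,0],[0,0,0]],[[-3.2,-1.8,0],[0,0,0]],[[-3.2,-1.8,0],[0,0,0]],[[-3.2,-1.8,0],[0,0,0]],[[-3.2,-1.8,0],[0,0,0]],[[-3.2,-1.8,0],[0,0,0]],[[-3.2,-1.8,0],[0,0,0]],[[-3.2,-1.8,0],[0,0,0]],[[-3.2,-1.8,0],[0,0,0]]]'; python3 to.py .585 -.175 .43 -69.4
```

```text
t: 1.7
tool_pos: [0.4939, -0.0011, 0.4277]
orientation: [0.902, 3.009, 0.0]
force: [0.5, 0.6, 0.3]
opening: 0.0004
t 1.7 shift cm [-17.176  -9.511  -0.226] turn deg [  0.019  -0.007 126.027] F [0.487 0.638 0.314] pos [ 0.494 -0.001  0.428] q [-0.106 -0.169  1.742  0.     1.568 -1.094]
```

```bash
python3 -m creep '[[[-3,-1.7,0],[0,0,0]],[[-3,-1.7,0],[0,0,0]],[[-3,-1.6,0],[0,0,0]],[[-3,-1.6,0],[0,0,0]],[[-3,-1.6,0],[0,0,0]],[[-1,-0.5,0],[0,0,7]],[[0,0,0],[0,0,7]],[[0,0,0],[0,0,7]],[[0,0,0],[0,0,7]],[[0,0,0],[0,0,7]],[[0,0,0],[0,0,7]],[[0,0,0],[0,0,7]]]';python3 -m creep '[[[0,0,0],[0,0,7]],[[0,0,0],[0,0,7]],[[0,0,0],[0,0,7]],[[0,0,0],[0,0,7]],[[0,0,0],[0,0,7]],[[0,0,0],[0,0,7]],[[0,0,0],[0,0,7]],[[0,0,0],[0,0,7]],[[0,0,0],[0,0,7]],[[0,0,0],[0,0,7]],[[0,0,0],[0,0,7]],[[0,0,0],[0,0,0]]]'; python3 to.py .585 -.175 .376 -69.4
```

```text
t: 2.7
tool_pos: [0.5793, -0.1599, 0.4274]
orientation: [-2.075, -2.358, 0.0]
force: [1.1, 0.1, 0.1]
opening: -0.0001
t: 3.7
tool_pos: [0.5792, -0.1599, 0.4274]
orientation: [-3.092, -0.553, 0.001]
force: [0.7, -0.2, 1.3]
opening: 0.0008
t 3.7 shift cm [0.018 1.621 5.144] turn deg [-0.017  0.023 -0.305] F [ 0.746 -0.238  1.322] pos [ 0.579 -0.16   0.427] q [-0.355  0.125  1.453 -0.     1.564  0.862]
```

```bash
python3 -m creep '[[[0,1,0],[0,0,0]],[[0,0.9,0],[0,0,0]],[[0,0,0],[0,0,0]],[[0,0,1.2],[0,0,0]],[[0,0,1.2],[0,0,0]],[[0,0,1.2],[0,0,0]],[[0,0,1.2],[0,0,0]],[[0,0,0.3],[0,0,0]],[[0,0,0],[0,0,0]]]'; python3 to.py .585 -.175 .376 -69.4; python3 - <<'E'
from h import *
for n,(x,y,w,h) in (("scene",(220,110,130,160)),("top",(300,150,130,160))):
    im=read_camera(n)["img"][:,:,::-1][y:y+h,x:x+w]
    globals()[n]=cv2.resize(im,(390,480),interpolation=2)
cv2.imwrite("pics/p1.png",np.hstack([scene,top]))
E
```

```text
t: 4.45
tool_pos: [0.5854, -0.1772, 0.3742]
orientation: [-3.089, -0.563, 0.005]
force: [1.4, -0.6, 0.6]
opening: 0.0004
t 4.45 shift cm [ 0.042 -0.223 -0.181] turn deg [-0.15   0.166  0.064] F [ 1.364 -0.567  0.571] pos [ 0.585 -0.177  0.374] q [-0.378  0.179  1.491 -0.     1.476  0.832]
```

View pics/p1.png

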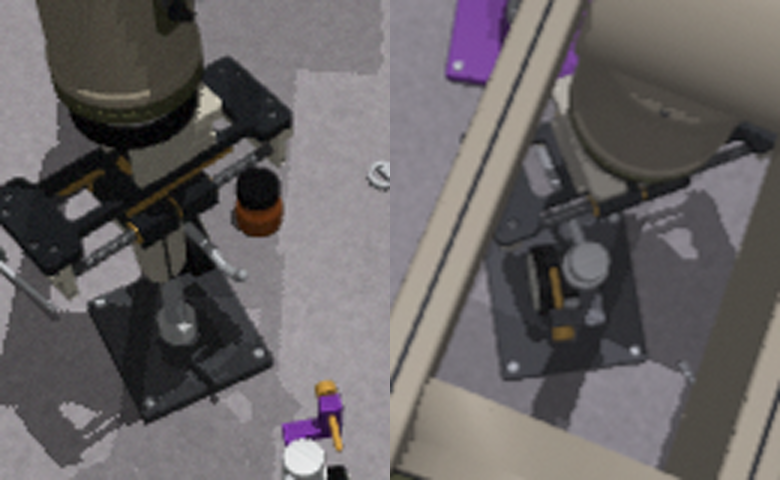

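```bash
python3 -m creep '[[[0,-0.35,0],[0,0,0]],[[0,-0.35,0],[0,0,0]],[[0,-0.3,0],[0,0,0]],[[0,-0.1,0],[0,0,0]],[[0.11,-0.27,0],[0,0,-3]],[[0.11,-0.27,0],[0,0,-3]],[[0.11,-0.27,0],[0,0,-3]],[[0.11,-0.27,0],[0,0,-3]]]'; python3 to.py .5275 -.1645 .376 -69.4
```

```text
t: 5.22
tool_pos: [0.5815, -0.1557, 0.3771]
orientation: [3.013, 0.886, 0.001]
force: [-0.3, -2.5, 0.1]
opening: 0.0005
t 5.2167 shift cm [-5.016 -2.183  0.112] turn deg [ 0.055 -0.011 12.185] F [-0.334 -2.498  0.059] pos [ 0.581 -0.156  0.377] q [-0.347  0.149  1.518 -0.001  1.474  0.652]
```

```bash
python3 -m creep '[[[0.11,-0.27,0],[0,0,-3]],[[0.11,-0.27,0],[0,0,-3]],[[0.11,-0.27,0],[0,0,-3]],[[0.11,-0.27,0],[0,0,-3]],[[0.11,-0.27,0],[0,0,-3]],[[0.11,-0.27,0],[0,0,-3]],[[0.11,-0.27,0],[0,0,-3]],[[0.11,-0.27,0],[0,0,-3]],[[0.11,-0.27,0],[0,0,-3]],[[0.11,-0.27,0],[0,0,-3]],[[0.11,-0.27,0],[0,0,-3]],[[0.11,-0.27,0],[0,0,-3]]]'; python3 to.py .5275 -.1645 .376 -69.4
```

```text
t: 6.22
tool_pos: [0.5659, -0.1251, 0.3773]
orientation: [2.591, 1.774, 0.001]
force: [0.7, -2.4, -0.5]
opening: 0.0003
t 6.2167 shift cm [-5.065 -2.156  0.126] turn deg [ 0.085 -0.011 48.189] F [ 0.678 -2.376 -0.484] pos [ 0.566 -0.125  0.377] q [-0.306  0.089  1.583 -0.001  1.468  0.064]
```

```bash
python3 -m creep '[[[0.11,-0.27,0],[0,0,-3]],[[0.11,-0.27,0],[0,0,-3]],[[0.11,-0.27,0],[0,0,-3]],[[0.11,-0.27,0],[0,0,-3]],[[0.04,-0.09,0],[0,0,-1]],[[0.04,-0.09,0],[0,0,-1]],[[0.04,-0.09,0],[0,0,-1]]]'; python3 to.py .5275 -.1645 .376 -69.4
```

```text
t: 6.8
tool_pos: [0.5544, -0.1162, 0.3771]
orientation: [2.34, 2.095, 0.001]
force: [0.8, -1.1, 0.0]
opening: 0.0006
t 6.8 shift cm [-5.102 -2.144  0.114] turn deg [ 0.057 -0.013 63.056] F [ 0.835 -1.059  0.009] pos [ 0.554 -0.116  0.377] q [-0.297  0.054  1.62  -0.     1.467 -0.186]
```

```bash
python3 -m creep '[[[0.04,-0.09,0],[0,0,-1]],[[0.04,-0.09,0],[0,0,-1]],[[0.04,-0.09,0],[0,0,-1]]]'; python3 to.py .5275 -.1645 .376 -69.4
```

```text
t: 7.05
tool_pos: [0.5518, -0.1147, 0.3769]
orientation: [2.284, 2.157, 0.0]
force: [0.9, -1.1, 1.1]
opening: 0.0005
t 7.05 shift cm [-5.115 -2.142  0.091] turn deg [ 0.022 -0.013 66.115] F [ 0.931 -1.132  1.068] pos [ 0.552 -0.115  0.377] q [-0.296  0.046  1.628  0.     1.467 -0.239]
```

```bash
for i in 1; do python3 -m creep '[[[0.035,-0.09,0],[0,0,-1]],[[0.035,-0.09,0],[0,0,-1]],[[0,0,0],[0,0,0]]]'; done; python3 to.py .5275 -.1645 .376 -69.4
```

```text
t: 7.3
tool_pos: [0.5499, -0.1138, 0.3767]
orientation: [-2.246, -2.197, -0.0]
force: [0.6, -0.7, 1.3]
opening: 0.0005
t 7.3 shift cm [-5.121 -2.128  0.072] turn deg [-0.01  -0.008 68.13 ] F [ 0.621 -0.662  1.265] pos [ 0.55  -0.114  0.377] q [-0.295  0.041  1.634  0.     1.467 -0.273]
```

```bash
python3 -m creep '[[[0.035,-0.09,0],[0,0,-1]],[[0.035,-0.09,0],[0,0,-1]],[[0,0,0],[0,0,0]]]'; python3 to.py .5275 -.1645 .376 -69.4
```

```text
t: 7.55
tool_pos: [0.5481, -0.1131, 0.3767]
orientation: [-2.207, -2.235, 0.0]
force: [0.6, 0.5, 1.0]
opening: 0.0005
t 7.55 shift cm [-5.117 -2.126  0.072] turn deg [-0.013 -0.002 70.135] F [0.559 0.53  1.042] pos [ 0.548 -0.113  0.377] q [-0.295  0.036  1.639  0.     1.467 -0.308]
```

```bash
python3 -m creep '[[[0.035,-0.09,0],[0,0,-1]],[[0,0,0],[0,0,0]]]'; python3 to.py .5275 -.1645 .376 -69.4
```

```text
t: 7.72
tool_pos: [0.5472, -0.1127, 0.3767]
orientation: [-2.188, -2.254, 0.0]
force: [1.2, -0.2, 0.8]
opening: 0.0004
t 7.7167 shift cm [-5.116 -2.126  0.067] turn deg [-0.015 -0.002 71.122] F [ 1.18  -0.248  0.841] pos [ 0.547 -0.113  0.377] q [-0.295  0.034  1.642  0.     1.467 -0.325]
```

```bash
python3 -m creep '[[[0.035,-0.09,0],[0,0,-1]],[[0.035,-0.09,0],[0,0,-1]],[[0,0,0],[0,0,0]]]'
```

```text
t: 7.97
tool_pos: [0.5454, -0.1121, 0.3767]
orientation: [-2.148, -2.293, -0.0]
force: [1.3, 0.8, 1.3]
opening: 0.0007
```

```bash
python3 -m creep '[[[0.035,-0.09,0],[0,0,-1]],[[0.035,-0.09,0],[0,0,-1]],[[0,0,0],[0,0,0]]]'
```

```text
t: 8.22
tool_pos: [0.5438, -0.1115, 0.3769]
orientation: [2.106, 2.33, 0.001]
force: [4.3, 1.7, 0.0]
opening: 0.0002
```

```bash
python3 -m creep '[[[0.035,-0.09,0],[0,0,-1]],[[0.035,-0.09,0],[0,0,-1]],[[0,0,0],[0,0,0]]]';  python3 to.py .5275 -.1645 .376 -69.4
```

```text
t: 8.47
tool_pos: [0.5424, -0.1109, 0.377]
orientation: [2.065, 2.365, 0.003]
force: [7.5, 2.3, -1.2]
opening: 0.0006
t 8.4667 shift cm [-5.112 -2.196  0.097] turn deg [ 0.14  -0.1   77.157] F [ 7.485  2.251 -1.167] pos [ 0.542 -0.111  0.377] q [-0.295  0.018  1.657  0.001  1.464 -0.43 ]
```

```bash
python3 -m creep '[[[0,-0.07,0],[0,0,0]],[[0,0,0],[0,0,0]],[[0,0,0],[0,0,0]]]'
```

```text
t: 8.72
tool_pos: [0.5419, -0.1109, 0.377]
orientation: [2.066, 2.364, 0.004]
force: [8.0, 2.9, -2.8]
opening: 0.0008
```

```bash
python3 -m creep '[[[0,-0.07,0],[0,0,0]],[[0,0,0],[0,0,0]],[[0,0,0],[0,0,0]]]'
```

```text
t: 8.97
tool_pos: [0.5413, -0.1109, 0.3771]
orientation: [2.066, 2.364, 0.005]
force: [10.7, 2.1, -3.4]
opening: 0.0004
```

```bash
python3 -m creep '[[[0,0,0],[0,0,0]],[[0,0,0],[0,0,0]],[[0,0,0],[0,0,0]],[[0,0,0],[0,0,0]],[[0,0,0],[0,0,0]]]'; python3 -m creep '[[[0,0,0],[0,0,0]],[[0,0,0],[0,0,0]],[[0,0,0],[0,0,0]],[[0,0,0],[0,0,0]],[[0,0,0],[0,0,0]]]';python3 -m creep '[[[0,0,0],[0,0,0]],[[0,0,0],[0,0,0]],[[0,0,0],[0,0,0]]]'; python3 to.py .5275 -.1645 .376 -69.4;  python3 - <<'E'
from h import *
for n,(x,y,w,h) in (("scene",(220,110,130,160)),("top",(300,150,130,160))):
    im=read_camera(n)["img"][:,:,::-1][y:y+h,x:x+w]
    globals()[n]=cv2.resize(im,(390,480),interpolation=2)
cv2.imwrite("pics/p2.png",np.hstack([scene,top]))
E
```

```text
t: 9.38
tool_pos: [0.5414, -0.1109, 0.3771]
orientation: [2.066, 2.364, 0.005]
force: [12.0, 2.3, -4.0]
opening: 0.0004
t: 9.8
tool_pos: [0.5413, -0.111, 0.3771]
orientation: [2.065, 2.364, 0.004]
force: [11.4, 2.0, -2.3]
opening: 0.0004
t: 10.05
tool_pos: [0.5414, -0.1109, 0.3771]
orientation: [2.065, 2.364, 0.005]
force: [11.4, 3.0, -3.5]
opening: 0.0002
t 10.05 shift cm [-5.121 -2.091  0.102] turn deg [ 0.192 -0.147 77.103] F [11.426  3.006 -3.541] pos [ 0.541 -0.111  0.377] q [-0.295  0.015  1.66   0.002  1.463 -0.43 ]
```

View pics/p2.png

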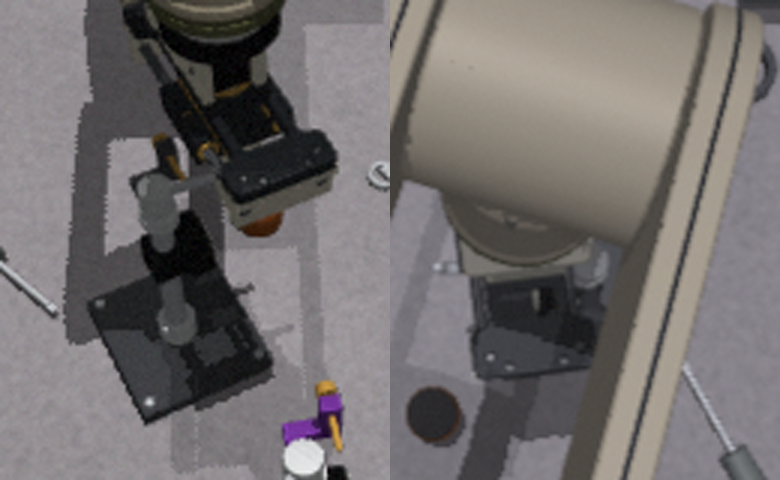

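Pressed at about 11.5 N for over a second against the stop. I back away from the bar and rise.

```bash
python3 -m creep '[[[0,0.2,0],[0,0,0]],[[0,0.3,0],[0,0,0]],[[0,1,0],[0,0,0]],[[0,1.2,0],[0,0,0]],[[0,0.5,-1],[0,0,0]],[[0,0,-3],[0,0,0]],[[0,0,-3.5],[0,0,0]],[[0,0,-2],[0,0,0]],[[0,0,0],[0,0,0]]]' 0; python3 to.py .5736 .2952 .43 2
```

```text
t: 10.9
tool_pos: [0.5725, -0.1074, 0.4777]
orientation: [2.064, 2.36, 0.004]
force: [-0.3, 0.1, 0.8]
opening: 0.0002
t 10.9 shift cm [39.899  5.435  4.669] turn deg [0.379 0.178 5.653] F [-0.302  0.106  0.841] pos [ 0.573 -0.107  0.478] q [-0.273  0.061  1.431 -0.001  1.643 -0.407]
```

```bash
python3 -m creep '[[[2,0.2,0.2],[0,0,0]],[[4,0.5,0.3],[0,0,0]],[[4,0.5,0.3],[0,0,0]],[[4,0.6,0.3],[0,0,1]],[[4,0.6,0.3],[0,0,1]],[[4,0.6,0.3],[0,0,1]],[[4,0.6,0.3],[0,0,1]],[[4,0.6,0.3],[0,0,1]]]' 60 20; python3 - <<'E'
from h import *
np.set_printoptions(precision=4,suppress=True)
print(onz("scene",459.25,150.76,.157), tri((459.25,150.76),(148.8,216.1)))
o=[]
for n in ("scene","top"):
    im=read_camera(n)["img"][:,:,::-1]; cv2.imwrite(f"pics/{n}3.png",im)
s=cv2.imread("pics/scene3.png");t=cv2.imread("pics/top3.png")
a=cv2.resize(t[190:290,310:410],(400,400),interpolation=2);b=cv2.resize(s[145:245,235:335],(400,400),interpolation=2)
cv2.imwrite("pics/c3.png",np.hstack([a,b]))
E
python3 to.py .5736 .2952 .43 2
```

```text
t: 11.57
tool_pos: [0.5803, 0.1973, 0.4475]
orientation: [-2.17, -2.271, 0.003]
force: [0.7, -0.2, 0.2]
opening: 0.0493
[0.5725 0.2931 0.157 ] (array([0.5732, 0.293 , 0.1581]), np.float64(0.0012764276941131273))
t 11.6667 shift cm [ 9.461 -0.138  1.643] turn deg [-0.217 -0.043  0.934] F [1.235 0.583 0.324] pos [0.58  0.201 0.446] q [0.249 0.156 1.385 0.002 1.604 0.198]
```

View pics/c3.png

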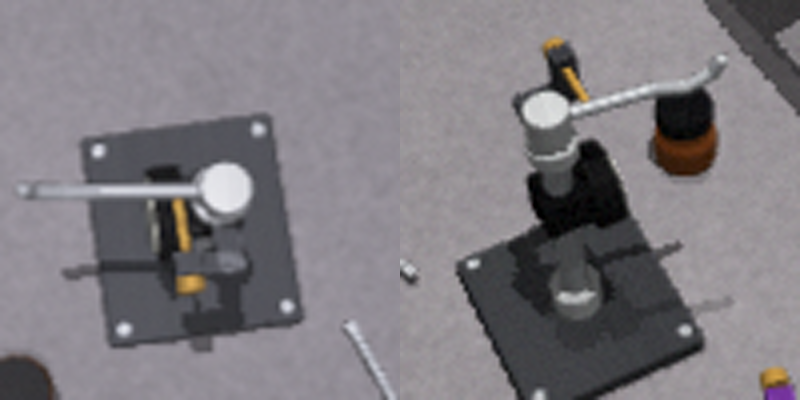

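View pics/scene3.png

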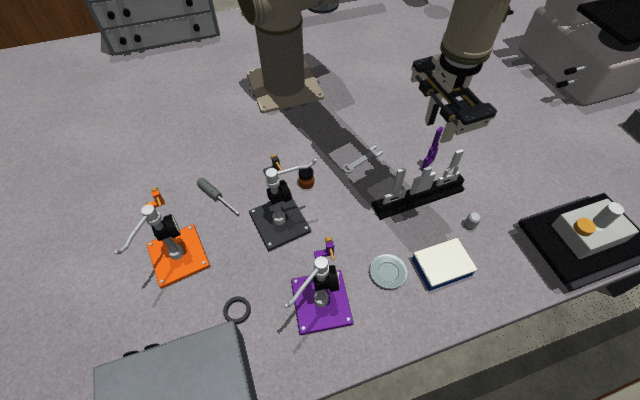

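The hook now points left along +y: tip at top (316,237), scene (315,160). I measure its direction and the seat.

```bash
python3 - <<'E'
from h import *
np.set_printoptions(precision=4,suppress=True)
T=lambda c:((c[0]+.5)/4-.5+310,(c[1]+.5)/4-.5+190); S=lambda c:((c[0]-400+.5)/4-.5+235,(c[1]+.5)/4-.5+145)
h=[onz("top",*T((225,190)),.21),onz("scene",*S((546,110)),.21)]
t=[onz("top",*T((24,189)),.212),onz("scene",*S((721,62)),.212)]
print(h,t, tri(S((546,110)),T((225,190))),tri(S((721,62)),T((24,189))))
for a,b in zip(h,t): d=b-a; print(np.degrees(np.arctan2(d[1],d[0])),np.linalg.norm(d[:2]))
# bar midline near the head and at 60 mm, top view
for c in ((190,190),(120,189),(60,189)):print(onz("top",*T(c),.203))
E
```

```text
[array([ 0.5262, -0.1635,  0.21  ]), array([ 0.5278, -0.1662,  0.21  ])] [array([ 0.5255, -0.064 ,  0.212 ]), array([ 0.5285, -0.0662,  0.212 ])] (array([ 0.5263, -0.1648,  0.2077]), np.float64(0.002232923276398746)) (array([ 0.5257, -0.0646,  0.2084]), np.float64(0.0013278979438830424))
90.42861910398064 0.09946497001266542
89.58000309216142 0.0999544910830453
[ 0.5269 -0.1468  0.203 ]
[ 0.5271 -0.1119  0.203 ]
[ 0.5268 -0.0819  0.203 ]
```

```bash
python3 - <<'E'
from h import *
np.set_printoptions(precision=4,suppress=True)
s=cv2.imread("pics/scene3.png");t=cv2.imread("pics/top0.png")
a=cv2.resize(t[195:285,130:230],(400,360),interpolation=2);b=cv2.resize(s[110:200,390:490],(400,360),interpolation=2)
cv2.imwrite("pics/c4.png",np.hstack([a,b]))
E
python3 to.py .573 .294 .43 1.5
```

```text
t 11.6667 shift cm [ 9.344 -0.204  1.643] turn deg [-0.217 -0.042  1.434] F [1.235 0.583 0.324] pos [0.58  0.201 0.446] q [0.249 0.156 1.385 0.002 1.604 0.198]
```

View pics/c4.png

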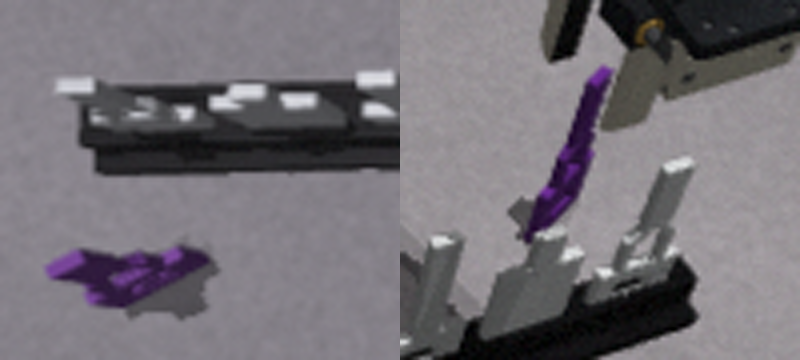

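```bash
python3 -m creep '[[[2,0,0.3],[0,0,0.7]],[[3.3,-0.1,0.6],[0,0,0.7]],[[2.5,-0.1,0.6],[0,0,0]],[[1.2,0,0.2],[0,0,0]],[[0.3,0,0],[0,0,0]],[[0,0,0],[0,0,0]]]' 50 20; python3 to.py .573 .294 .304 1.5
```

```text
t: 12.17
tool_pos: [0.5759, 0.2884, 0.431]
orientation: [-2.196, -2.247, 0.003]
force: [0.6, -0.7, 0.9]
opening: 0.0463
t 12.1667 shift cm [ 0.582 -0.262 12.697] turn deg [-0.08   0.07  -0.192] F [ 0.551 -0.731  0.928] pos [0.576 0.288 0.431] q [ 0.385  0.241  1.316 -0.001  1.586  0.362]
```

```bash
python3 -m creep '[[[0.5,-0.2,1],[0,0,0]],[[0.1,-0.1,2],[0,0,0]],[[0,0,2.5],[0,0,0]],[[0,0,2.5],[0,0,0]],[[0,0,2],[0,0,0]],[[0,0,1.5],[0,0,0]],[[0,0,0.8],[0,0,0]],[[0,0,0.4],[0,0,0]],[[0,0,0],[0,0,0]]]'; python3 to.py .573 .294 .304 1.5;python3 - <<'E'
from h import *
s=read_camera("scene")["img"][:,:,::-1];t=read_camera("top")["img"][:,:,::-1]
a=cv2.resize(t[175:265,110:210],(400,360),interpolation=2);b=cv2.resize(s[110:200,400:500],(400,360),interpolation=2)
cv2.imwrite("pics/c5.png",np.hstack([a,b]))
E
```

```text
t: 12.92
tool_pos: [0.5729, 0.2936, 0.3041]
orientation: [-2.198, -2.244, 0.002]
force: [-0.9, -0.2, -0.0]
opening: 0.0466
t 12.9167 shift cm [0.043 0.011 0.005] turn deg [-0.055  0.03  -0.314] F [-0.932 -0.225 -0.004] pos [0.573 0.294 0.304] q [ 0.394  0.311  1.467 -0.     1.365  0.373]
```

View pics/c5.png

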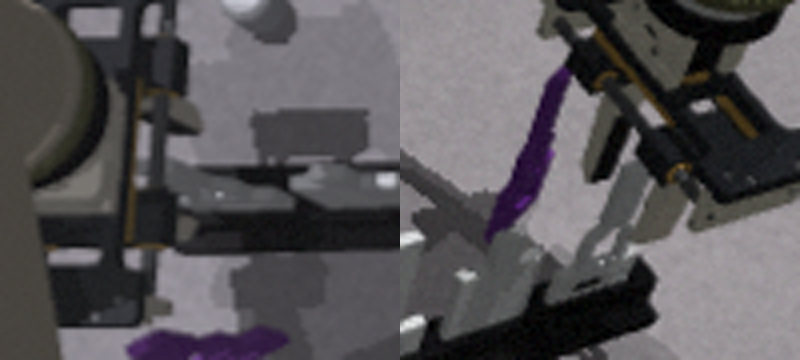

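The tab is between the pads, at crop right (625,180). Closing.

```bash
python3 -m creep '[[[0,0,0],[0,0,0]],[[0,0,0],[0,0,0]],[[0,0,0],[0,0,0]],[[0,0,0],[0,0,0]],[[0,0,0],[0,0,0]],[[0,0,0],[0,0,0]],[[0,0,0],[0,0,0]],[[0,0,0],[0,0,0]]]' 0 25
```

```text
t: 13.68
tool_pos: [0.5729, 0.2944, 0.3048]
orientation: [2.197, 2.245, 0.0]
force: [-0.4, -1.1, 1.0]
opening: 0.0079
```

```bash
python3 -m creep '[[[0,0,-0.3],[0,0,0]],[[0,0,-0.6],[0,0,0]],[[0,0,-1],[0,0,0]],[[0,0,-1],[0,0,0]],[[0,0,-1.5],[0,0,0]],[[0,0,-2.5],[0,0,0]],[[0,0,-3],[0,0,0]],[[0,0,-3],[0,0,0]],[[0,0,-3],[0,0,0]],[[0,0,-1.5],[0,0,0]],[[0,0,-0.5],[0,0,0]],[[0,0,0],[0,0,0]]]'; python3 to.py .527 .00 .482 -90;python3 - <<'E'
from h import *
s=read_camera("scene")["img"][:,:,::-1];t=read_camera("top")["img"][:,:,::-1]
a=cv2.resize(t[150:290,90:230],(400,400),interpolation=2);b=cv2.resize(s[60:220,360:520],(400,400),interpolation=2)
cv2.imwrite("pics/c6.png",np.hstack([a,b]))
E
```

```text
t: 14.68
tool_pos: [0.573, 0.2945, 0.4868]
orientation: [2.196, 2.244, 0.007]
force: [1.0, 0.9, -0.7]
opening: 0.0081
t 14.6833 shift cm [-29.342  -5.237   0.406] turn deg [ 0.114 -0.276 91.241] F [ 0.997  0.926 -0.697] pos [0.573 0.294 0.487] q [0.395 0.231 1.228 0.    1.678 0.374]
```

View pics/c6.png

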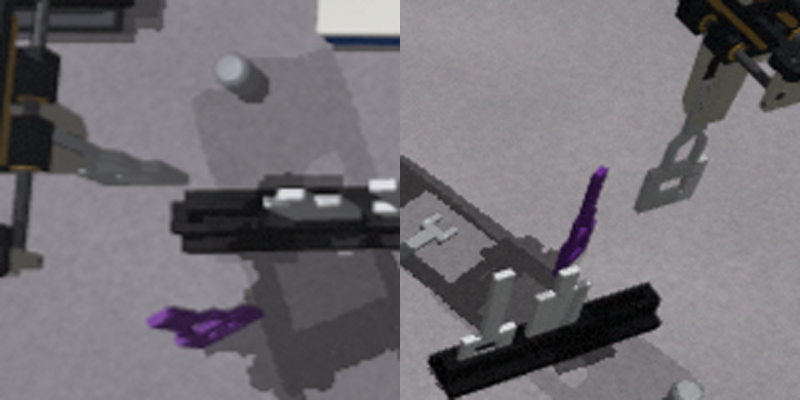

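```bash
python3 -m creep '[[[-1,-0.2,0],[0,0,0]],[[-2,-0.4,0],[0,0,0]],[[-3,-0.5,0],[0,0,0]],[[-3,-0.5,0],[0,0,0]],[[-3,-0.5,0],[0,0,0]],[[-3,-0.5,0],[0,0,0]],[[-3,-0.5,0],[0,0,0]],[[-3,-0.5,0],[0,0,0]],[[-3,-0.5,0],[0,0,0]],[[-2,-0.4,0],[0,0,0]],[[-1,-0.2,0],[0,0,0]],[[0,0,0],[0,0,0]]]'; python3 -m creep '[[[0,0,0],[0,0,3]],[[0,0,0],[0,0,6]],[[0,0,0],[0,0,7]],[[0,0,0],[0,0,7]],[[0,0,0],[0,0,7]],[[0,0,0],[0,0,7]],[[0,0,0],[0,0,7]],[[0,0,0],[0,0,7]],[[0,0,0],[0,0,7]],[[0,0,0],[0,0,7]],[[0,0,0],[0,0,7]],[[0,0,0],[0,0,7]]]';  python3 -m creep '[[[0,0,0],[0,0,6]],[[0,0,0],[0,0,4]],[[0,0,0],[0,0,2]],[[0,0,0],[0,0,0]],[[0,0,0],[0,0,0]]]'; python3 to.py .527 .00 .424 -90
```

```text
t: 15.78
tool_pos: [0.5311, 0.0214, 0.4824]
orientation: [-2.2, -2.241, 0.003]
force: [0.4, 0.5, -1.4]
opening: 0.0079
t: 16.78
tool_pos: [0.5318, 0.0248, 0.4829]
orientation: [-3.124, -0.328, 0.002]
force: [0.2, 0.5, -1.0]
opening: 0.008
t: 17.2
tool_pos: [0.5317, 0.0244, 0.483]
orientation: [-3.141, -0.011, 0.002]
force: [-0.6, 0.6, -1.1]
opening: 0.0081
t 17.2 shift cm [-0.485  2.443  5.904] turn deg [-0.023  0.063  0.387] F [-0.623  0.577 -1.103] pos [0.532 0.024 0.483] q [-0.051 -0.072  1.553  0.     1.662  1.514]
```

```bash
python3 -m creep '[[[-0.3,0.5,1],[0,0,0.2]],[[-0.2,0.7,1.5],[0,0,0.2]],[[0,0.7,1.5],[0,0,0]],[[0,0.4,1.2],[0,0,0]],[[0,0.1,0.6],[0,0,0]],[[0,0,0],[0,0,0]]]'; python3 to.py .527 .00 .424 -90;python3 - <<'E'
from h import *
s=read_camera("scene")["img"][:,:,::-1];t=read_camera("top")["img"][:,:,::-1]
cv2.imwrite("pics/s7.png",s);cv2.imwrite("pics/t7.png",t)
a=cv2.resize(t[170:290,250:370],(400,400),interpolation=2);b=cv2.resize(s[120:240,240:360],(400,400),interpolation=2)
cv2.imwrite("pics/c7.png",np.hstack([a,b]))
E
```

```text
t: 17.7
tool_pos: [0.5264, -0.0005, 0.4237]
orientation: [-3.141, 0.004, 0.005]
force: [1.2, 0.4, -1.2]
opening: 0.0078
t 17.7 shift cm [ 0.063 -0.048 -0.029] turn deg [-0.029  0.184 -0.137] F [ 1.21   0.402 -1.197] pos [ 0.526 -0.     0.424] q [-0.098 -0.075  1.663  0.     1.557  1.475]
```

View pics/c7.png

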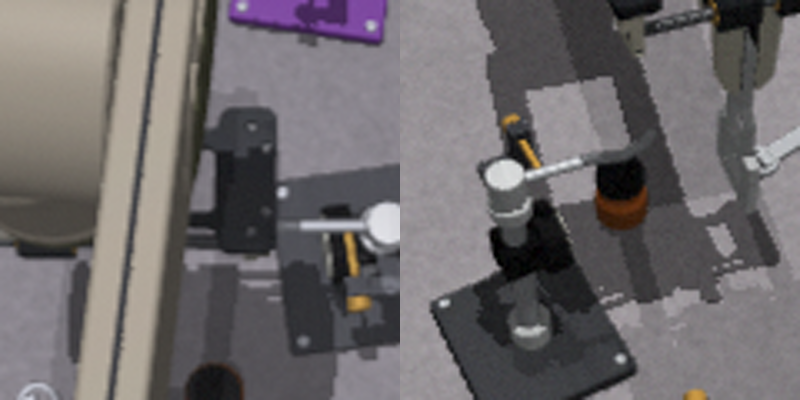

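```bash
python3 - <<'E'
from h import *
s=cv2.imread("pics/s7.png")
x0,y0,k=270,110,6
b=cv2.resize(s[y0:y0+100,x0:x0+110],None,fx=k,fy=k,interpolation=2)
g=np.array([.5264,-.0005,.4237-.1673])
def mark(p,col):
    u=proj("scene",p); c=((u+.5-[x0,y0])*k-.5).round().astype(int); cv2.circle(b,tuple(int(v) for v in c),3,col,1)
for dy in (-.004,.004):
  for dx,dz in ((-.01,.02),(.01,.02),(-.012,-.075),(.012,-.075),(-.03,-.125),(.03,-.125),(-.03,-.075),(.03,-.075),(0,-.036)):
    mark(g+[dx,dy,dz],(0,0,255) if dy>0 else (0,255,0))
a=np.array([.527,-.1645,.200])
for r,z in ((.05,0),(.08,-.006),(.096,0),(.101,.012)): mark(a+[0,r,z],(255,0,0))
cv2.imwrite("pics/c8.png",b)
E
```

```text
(no output)
```

View pics/c8.png

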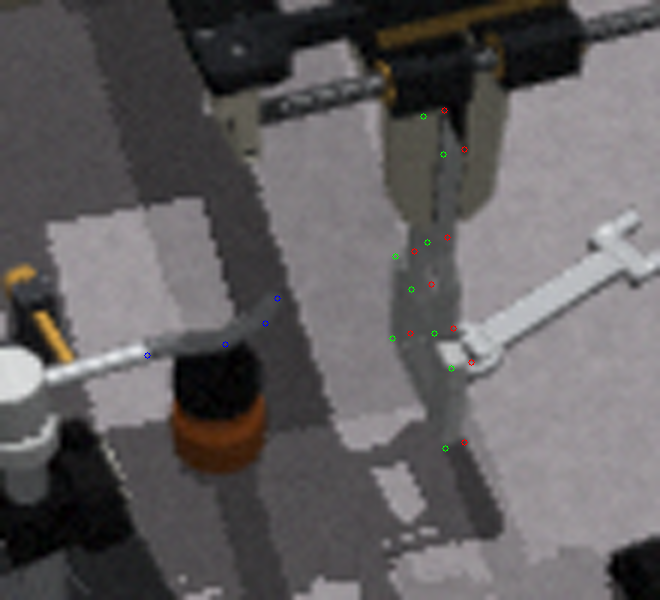

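```bash
python3 -m creep '[[[0.05,0.5,-0.2],[0,0,0]],[[0,1,0],[0,0,0]],[[0,1,0],[0,0,0]],[[0,0.7,0],[0,0,0]],[[0,0.3,0],[0,0,0]],[[0,0,0],[0,0,0]]]'; python3 to.py .527 -.0845 .426 -90;python3 - <<'E'
from h import *
s=read_camera("scene")["img"][:,:,::-1]
x0,y0,k=260,110,6
cv2.imwrite("pics/c9.png",cv2.resize(s[y0:y0+100,x0:x0+110],None,fx=k,fy=k,interpolation=2))
E
```

```text
t: 18.3
tool_pos: [0.5271, -0.0367, 0.4278]
orientation: [3.141, -0.007, 0.0]
force: [-0.0, -0.1, -1.1]
opening: 0.0083
t 18.3 shift cm [0.01  4.775 0.185] turn deg [ 0.009 -0.005 -0.252] F [-0.007 -0.132 -1.051] pos [ 0.527 -0.037  0.428] q [-0.167 -0.073  1.654 -0.     1.561  1.409]
```

View pics/c9.png

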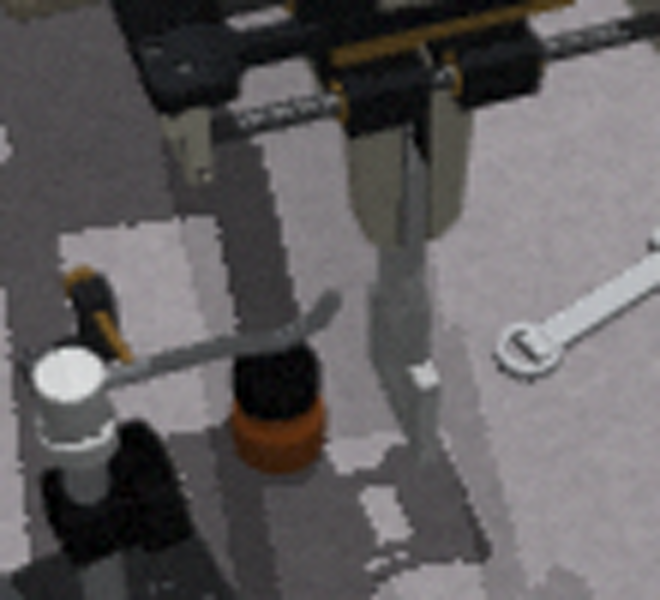

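```bash
python3 -m creep '[[[0,0.5,0.1],[0,0,0]],[[0,0.8,0],[0,0,0]],[[0,0.5,0],[0,0,0]],[[0,0.3,0],[0,0,0]],[[0,0.3,0],[0,0,0]],[[0,0,0],[0,0,0]]]'; python3 to.py .527 -.0845 .426 -90;python3 - <<'E'
from h import *
s=read_camera("scene")["img"][:,:,::-1]
x0,y0,k=240,110,6
cv2.imwrite("pics/c10.png",cv2.resize(s[y0:y0+100,x0:x0+110],None,fx=k,fy=k,interpolation=2))
E
```

```text
t: 18.85
tool_pos: [0.527, -0.0602, 0.4267]
orientation: [3.141, -0.005, -0.0]
force: [0.3, 0.2, -1.4]
opening: 0.0076
t 18.85 shift cm [0.004 2.433 0.073] turn deg [ 0.008  0.002 -0.193] F [ 0.327  0.154 -1.425] pos [ 0.527 -0.06   0.427] q [-0.21  -0.067  1.65  -0.     1.559  1.364]
```

View pics/c10.png

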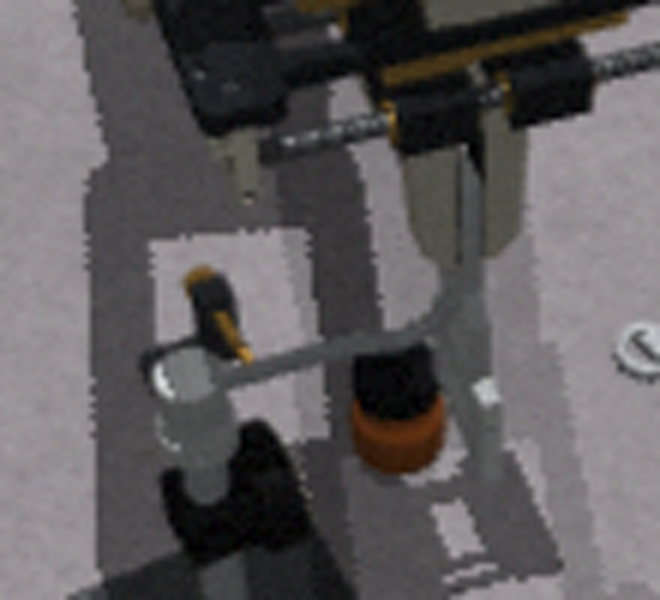

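```bash
python3 -m creep '[[[0,0.3,0],[0,0,0]],[[0,0.3,0],[0,0,0]],[[0,0.3,0],[0,0,0]],[[0,0,0],[0,0,0]]]'
```

```text
t: 19.23
tool_pos: [0.527, -0.069, 0.4268]
orientation: [3.141, -0.005, 0.0]
force: [-0.0, 0.2, -1.2]
opening: 0.0079
```

```bash
python3 -m creep '[[[0,0.4,0],[0,0,0]],[[0,0.4,0],[0,0,0]],[[0,0.4,0],[0,0,0]],[[0,0.3,0],[0,0,0]],[[0,0,0],[0,0,0]]]'; python3 to.py .527 -.0845 .4035 -90;python3 - <<'E'
from h import *
s=read_camera("scene")["img"][:,:,::-1]
x0,y0,k=220,110,6
cv2.imwrite("pics/c11.png",cv2.resize(s[y0:y0+100,x0:x0+110],None,fx=k,fy=k,interpolation=2))
E
```

```text
t: 19.65
tool_pos: [0.527, -0.0843, 0.4267]
orientation: [3.141, -0.005, -0.0]
force: [-0.1, 0.4, -0.3]
opening: 0.0077
t 19.65 shift cm [0.003 0.022 2.32 ] turn deg [ 0.014  0.006 -0.199] F [-0.109  0.428 -0.269] pos [ 0.527 -0.084  0.427] q [-0.255 -0.058  1.641 -0.     1.558  1.32 ]
```

View pics/c11.png

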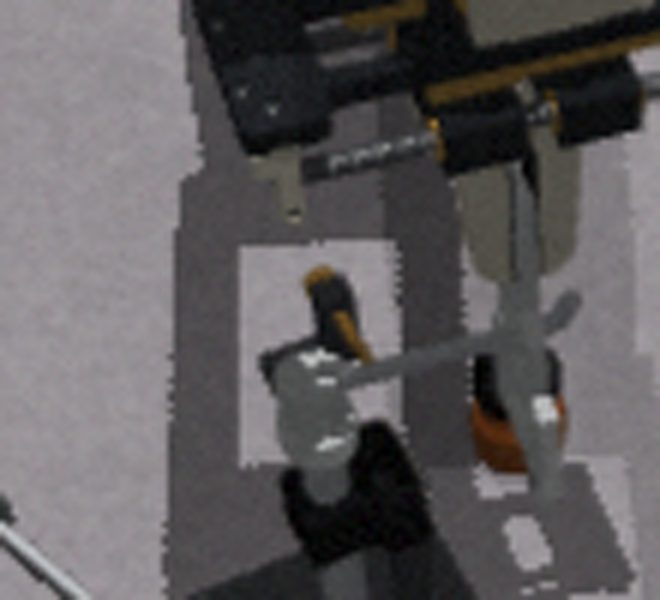

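Threaded: the tip at (565,305) shows beyond the plate. Lowering.

```bash
python3 -m creep '[[[0,0,0.3],[0,0,0]],[[0,0,0.4],[0,0,0]],[[0,0,0.4],[0,0,0]],[[0,0,0.4],[0,0,0]],[[0,0,0.2],[0,0,0]],[[0,0,0.1],[0,0,0]],[[0,0,0],[0,0,0]]]'
```

```text
t: 20.28
tool_pos: [0.5269, -0.0835, 0.4083]
orientation: [-3.141, 0.004, 0.001]
force: [-0.0, 0.3, -0.7]
opening: 0.0079
```

```bash
python3 -m creep '[[[0,0,0.1],[0,0,0]],[[0,0,0.1],[0,0,0]],[[0,0,0],[0,0,0]],[[0,0,0],[0,0,0]]]'
```

```text
t: 20.62
tool_pos: [0.527, -0.0836, 0.4071]
orientation: [3.141, -0.004, 0.001]
force: [-0.1, 0.2, 1.5]
opening: 0.008
```

```bash
python3 -m creep '[[[0,0,0.1],[0,0,0]],[[0,0,0],[0,0,0]],[[0,0,0],[0,0,0]]]'
```

```text
t: 20.87
tool_pos: [0.5271, -0.0837, 0.4062]
orientation: [3.141, -0.004, 0.001]
force: [-1.6, -1.3, 4.7]
opening: 0.0076
```

```bash
python3 -m creep '[[[0,0,-0.12],[0,0,0]],[[0,0,0],[0,0,0]],[[0,0,0],[0,0,0]]]' - 5; python3 - <<'E'
from h import *
s=read_camera("scene")["img"][:,:,::-1]
x0,y0,k=220,110,6
cv2.imwrite("pics/c12.png",cv2.resize(s[y0:y0+100,x0:x0+110],None,fx=k,fy=k,interpolation=2))
E
```

```text
t: 21.12
tool_pos: [0.527, -0.0835, 0.4066]
orientation: [-3.141, 0.004, 0.001]
force: [0.6, -0.6, -0.2]
opening: 0.0079
```

View pics/c12.png

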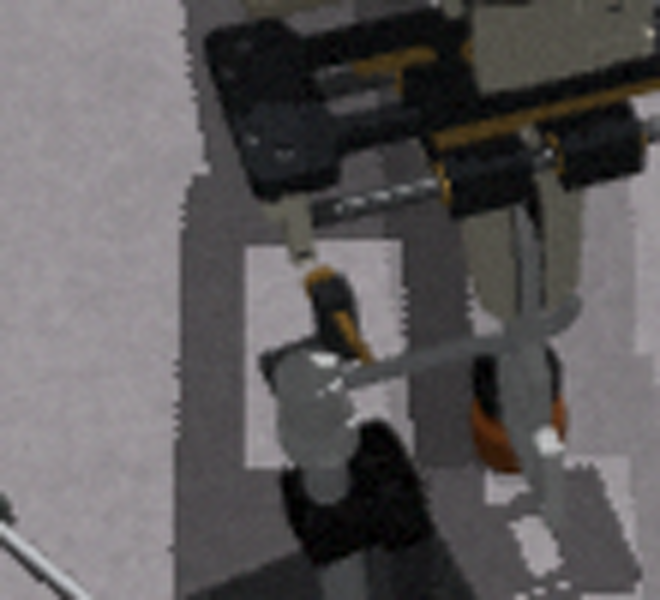

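```bash
python3 -m creep '[[[0,0,0],[0,0,0]],[[0,0,0],[0,0,0]],[[0,0,0],[0,0,0]],[[0,0,0],[0,0,0]],[[0,0,0],[0,0,0]],[[0,0,0],[0,0,0]]]' 14 5;python3 -m creep '[[[0,0,0],[0,0,0]],[[0,0,0],[0,0,0]],[[0,0,0],[0,0,0]],[[0,0,0],[0,0,0]],[[0,0,0],[0,0,0]],[[0,0,0],[0,0,0]]]' 40; python3 - <<'E'
from h import *
s=read_camera("scene")["img"][:,:,::-1]
x0,y0,k=220,110,6
cv2.imwrite("pics/c13.png",cv2.resize(s[y0:y0+100,x0:x0+110],None,fx=k,fy=k,interpolation=2))
E
```

```text
t: 21.67
tool_pos: [0.527, -0.0836, 0.407]
orientation: [3.142, -0.004, 0.0]
force: [-0.3, -0.1, 0.3]
opening: 0.013
t: 22.17
tool_pos: [0.527, -0.0836, 0.4069]
orientation: [-3.142, 0.004, 0.0]
force: [-0.5, 0.2, -0.4]
opening: 0.0371
```

View pics/c13.png

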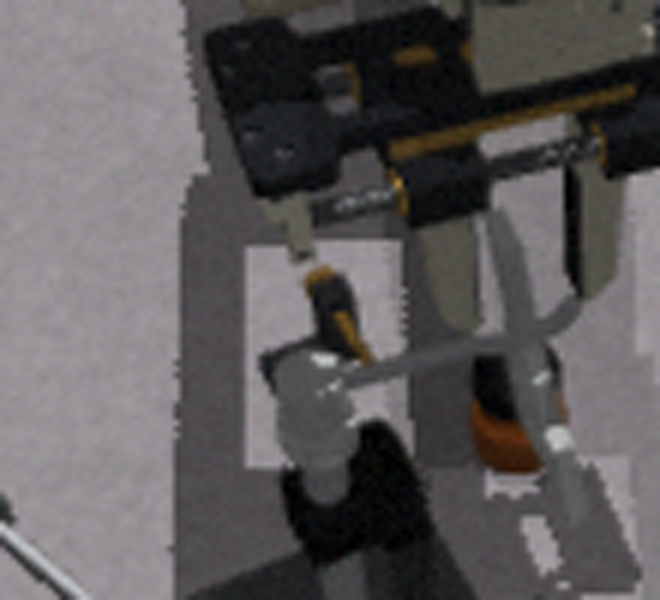

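```bash
python3 -m creep '[[[0,0,0],[0,0,0]],[[0,0,0],[0,0,0]],[[0,0,0],[0,0,0]],[[0,0,0],[0,0,0]],[[0,0,0],[0,0,0]],[[0,0,0],[0,0,0]],[[0,0,0],[0,0,0]],[[0,0,0],[0,0,0]]]' 65; python3 - <<'E'
from h import *
s=read_camera("scene")["img"][:,:,::-1]
x0,y0,k=220,110,6
cv2.imwrite("pics/c14.png",cv2.resize(s[y0:y0+100,x0:x0+110],None,fx=k,fy=k,interpolation=2))
E
```

```text
t: 22.88
tool_pos: [0.527, -0.0836, 0.407]
orientation: [3.142, -0.004, -0.0]
force: [0.5, 0.2, -0.3]
opening: 0.0606
```

View pics/c14.png

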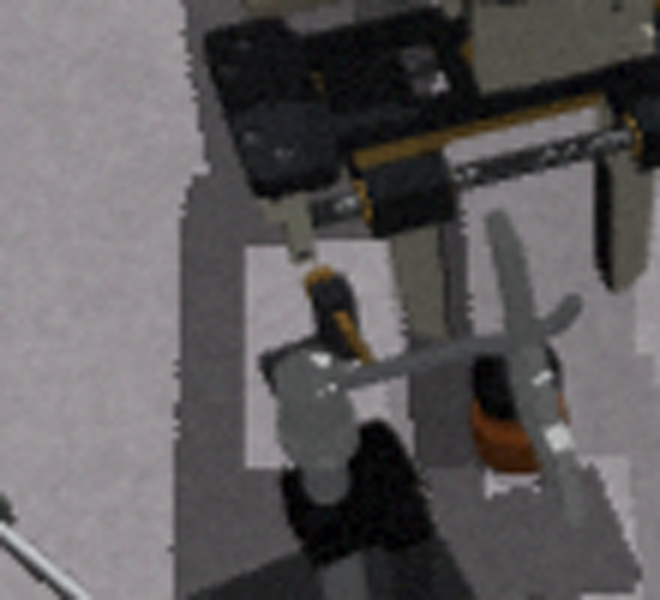

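Free of the fingers, hanging still with a slight lean. Retreating straight up.

```bash
python3 -m creep '[[[0,0,-0.5],[0,0,0]],[[0,0,-1],[0,0,0]],[[0,0,-1.5],[0,0,0]],[[0,0,-2],[0,0,0]],[[0,0,-2],[0,0,0]],[[0,0,-2],[0,0,0]],[[0,0,-2],[0,0,0]],[[0,0,0],[0,0,0]]]'; python3 -m creep '[[[-1,-2,0],[0,0,0]],[[-2,-3,0],[0,0,0]],[[-2,-3,0],[0,0,0]],[[-2,-3,0],[0,0,0]],[[-2,-3,0],[0,0,0]],[[-2,-3,0],[0,0,0]],[[-2,-3,0],[0,0,0]],[[-1,-2,0],[0,0,0]],[[0,0,0],[0,0,0]]]';  python3 - <<'E'
from h import *
s=read_camera("scene")["img"][:,:,::-1];t=read_camera("top")["img"][:,:,::-1]
cv2.imwrite("pics/s15.png",s);cv2.imwrite("pics/t15.png",t)
a=cv2.resize(t[190:290,300:400],(400,400),interpolation=2);b=cv2.resize(s[130:230,235:335],(400,400),interpolation=2)
cv2.imwrite("pics/c15.png",np.hstack([a,b]))
E
```

```text
t: 23.6
tool_pos: [0.5272, -0.0836, 0.5231]
orientation: [3.139, -0.004, 0.012]
force: [1.0, -0.2, 1.1]
opening: 0.0607
t: 24.35
tool_pos: [0.3857, 0.1395, 0.5175]
orientation: [-3.14, -0.002, -0.001]
force: [-0.1, -0.1, 0.4]
opening: 0.0604
```

View pics/c15.png

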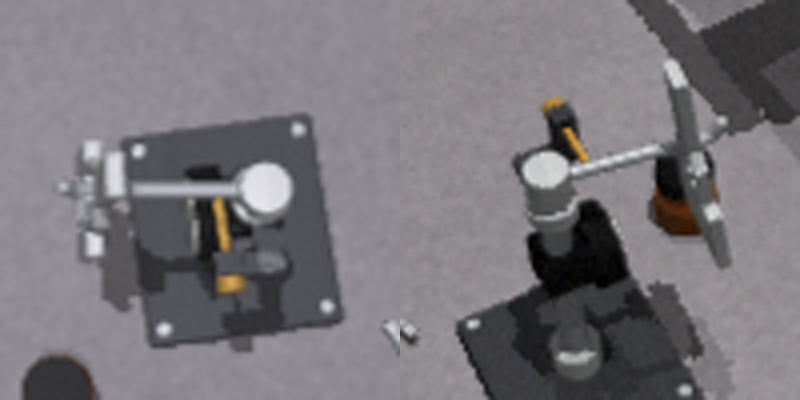

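View pics/s15.png

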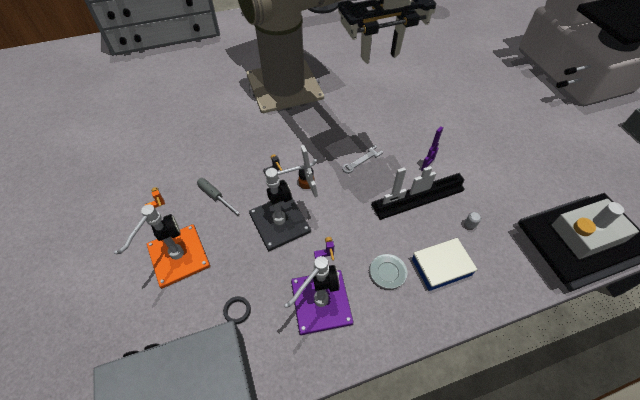

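The plate hangs on the hook and the other plates and the jar look unmoved. The plate leans more than I'd expect, so I check the tilt, the seat position and whether it is at rest.

```bash
python3 -m creep '[[[0,0,0],[0,0,0]],[[0,0,0],[0,0,0]],[[0,0,0],[0,0,0]],[[0,0,0],[0,0,0]],[[0,0,0],[0,0,0]],[[0,0,0],[0,0,0]]]' >/dev/null; python3 - <<'E'
from h import *
np.set_printoptions(precision=4,suppress=True)
s=read_camera("scene")["img"][:,:,::-1];t=read_camera("top")["img"][:,:,::-1]
s0=cv2.imread("pics/s15.png")
print("motion",np.abs(s.astype(int)-s0)[130:230,235:335].max())
a=cv2.resize(t[215:260,305:350],(400,400),interpolation=2);b=cv2.resize(s[140:200,285:335],(400,480),interpolation=2)
cv2.imwrite("pics/c16.png",np.hstack([np.vstack([a,np.zeros((80,400,3),np.uint8)]),b]))
E
```

```text
motion 81
```

View pics/c16.png

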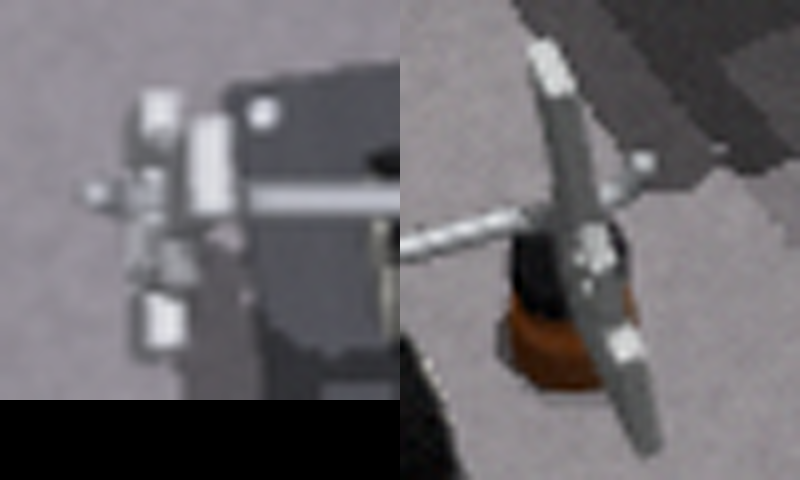

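```bash
python3 - <<'E'
from h import *
np.set_printoptions(precision=4,suppress=True)
k=400/45
T=lambda c:((c[0]+.5)/k-.5+305,(c[1]+.5)/k-.5+215); S=lambda c:((c[0]-400+.5)/8-.5+285,(c[1]+.5)/8-.5+140)
print("tab top",onz("top",*T((212,163)),.257),onz("scene",*S((551,68)),.257),tri(S((551,68)),T((212,163))))
print("shoulder +x",onz("top",*T((160,110)),.163),"-x",onz("top",*T((165,320)),.163))
print("sc shoulder -x?",onz("scene",*S((626,343)),.163),onz("scene",*S((597,248)),.163))
print("tri +x",tri(S((626,343)),T((160,110))),"tri -x",tri(S((597,248)),T((165,320))))
print("hook tip",onz("top",*T((97,190)),.212),onz("scene",*S((642,158)),.212))
E
```

```text
tab top [ 0.5274 -0.0885  0.257 ] [ 0.5258 -0.0901  0.257 ] (array([ 0.527 , -0.0894,  0.2581]), np.float64(0.001967828883986694))
shoulder +x [ 0.553  -0.0777  0.163 ] -x [ 0.5032 -0.0793  0.163 ]
sc shoulder -x? [ 0.5501 -0.0793  0.163 ] [ 0.5142 -0.0761  0.163 ]
tri +x (array([ 0.5523, -0.0788,  0.1657]), np.float64(0.002323390505347166)) tri -x (array([ 0.505 , -0.0765,  0.1522]), np.float64(0.005913174393155086))
hook tip [ 0.5273 -0.0637  0.212 ] [ 0.5262 -0.0656  0.212 ]
```

```bash
python3 - <<'E'
from h import *
a=[read_camera("scene")["img"].astype(int)[140:200,285:335] for _ in range(8)]
print([np.abs(x-a[0]).max() for x in a],[np.abs(x-a[0]).mean() for x in a])
t=read_camera("top")["img"][:,:,::-1]; cv2.imwrite("pics/t17.png",t)
print(read_state()["force"],read_state()["t"])
E
```

```text
[np.int64(0), np.int64(52), np.int64(50), np.int64(60), np.int64(62), np.int64(64), np.int64(64), np.int64(63)] [np.float64(0.0), np.float64(2.1886666666666668), np.float64(2.198), np.float64(2.2894444444444444), np.float64(2.277111111111111), np.float64(2.33), np.float64(2.3316666666666666), np.float64(2.337)]
[-0.4483479  -0.26321414 -0.6812095 ] 25.5
```

View pics/t17.png

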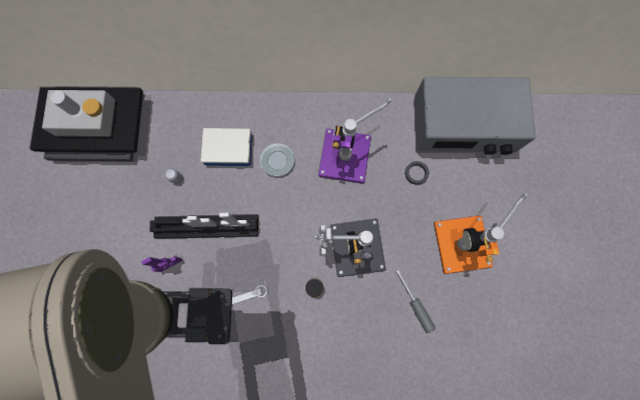

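```bash
cat > m.py <<'E'
from h import *
a=np.mean([read_camera("scene")["img"].astype(float)[130:230,235:335] for _ in range(3)],0); cv2.imwrite("pics/m_last.png",a)
import sys; np.save(sys.argv[1],a)
E
python3 m.py A; python3 -m creep '[[[0,0,0],[0,0,0]],[[0,0,0],[0,0,0]],[[0,0,0],[0,0,0]],[[0,0,0],[0,0,0]],[[0,0,0],[0,0,0]],[[0,0,0],[0,0,0]],[[0,0,0],[0,0,0]],[[0,0,0],[0,0,0]],[[0,0,0],[0,0,0]],[[0,0,0],[0,0,0]],[[0,0,0],[0,0,0]],[[0,0,0],[0,0,0]]]'>/dev/null; python3 m.py B; python3 - <<'E'
import numpy as np,cv2
A=np.load("A.npy");B=np.load("B.npy");d=np.abs(A-B).max(2);print(d.mean(),d.max())
s0=cv2.imread("pics/s15.png")[130:230,235:335,:]
cv2.imwrite("pics/c18.png",np.hstack([cv2.resize(B[:,:,::-1],(400,400),interpolation=2),cv2.cvtColor(cv2.resize(np.clip(d*3,0,255).astype(np.float32),(400,400)),8)]))
E
```

```text
1.8366333333333342 55.999999999999986[ WARN:0@4.933] global loadsave.cpp:1063 imwrite_ Unsupported depth image for selected encoder is fallbacked to CV_8U.
[ WARN:0@4.060] global loadsave.cpp:1063 imwrite_ Unsupported depth image for selected encoder is fallbacked to CV_8U.
[ WARN:0@0.054] global loadsave.cpp:1063 imwrite_ Unsupported depth image for selected encoder is fallbacked to CV_8U.
```

View pics/c18.png

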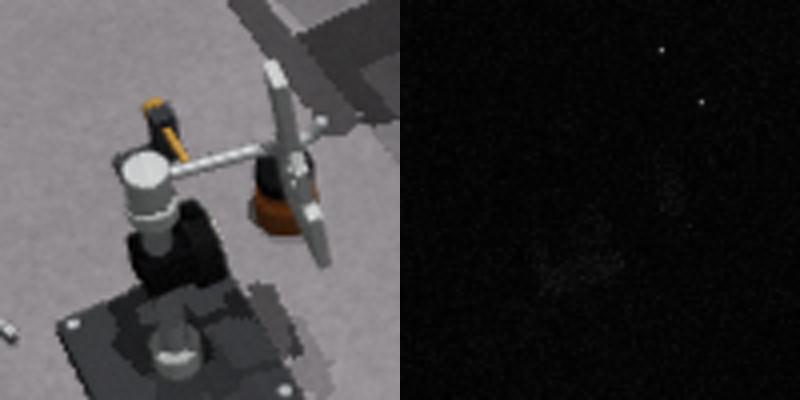

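At rest: the difference picture shows only two stray shadow pixels. Handing in.

```bash
python3 -c "
from plant import *
print(read_state()['t']); print(close_job())"
```

```text
26.8
the job is handed in; nothing more can be done
None
```

The plate with the eye now hangs in the hook's dip in front of the lamp, with the hook still at its stop, and I handed the job in at 26.8 s of the 72 s allowed.

- **Setting the hook:** I pushed it anticlockwise with shut fingers until the force rose at the stop, at about 90° in world azimuth (roughly 2.26 rad of swivel). I pressed it there for about 1.1 s. The force readings were 11 to 12 N, or 12 to 13 N counting all directions, so slightly above the 10 N asked but under 15 N.
- **Hanging the plate:** I gripped the tab by its faces, threaded the eye over the tip and lowered it. It touched down with a brief 4.7 N, and I eased that off before opening the fingers.
- **Last checks:** The hook measured the same angle with the plate on as before, to about 1°. The plate sits about 81 mm from the axis and was still for over a second. The other two plates and the jar looked unmoved, and the robot was clear.
- **What disagreed:** The plate leans about 6 to 7° rather than hanging plumb, which fits its thick crown resting on one edge. It seated about 3 mm higher than computed, a little more than the 2 mm calibration tolerance.

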